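Peel a stuck reservoir tray and show it over the free light box

TASK

The top white reservoir tray clings in the nested stack on the aluminium chill block, its far corner tucked under the block's lips. Peel it off by its pull ear: raise that corner first while the opposite corner still rests on the stack, then draw it out, leaving the block standing on the bench where it is and the other things undisturbed. Carry the tray to whichever of the two light boxes is not taken by the tube rack, and finish while holding it there, still and level, centred about 10 cm above the light box.

Things in the scene. Friction and masses are not known exactly. Their poses are not given: they have to be found in the camera images.
- tray_mid (a point): Top tray, white plastic, about 60 g: flange 128 x 86 x 3 mm round an open well 104 x 62 mm, 19 mm high in all. Point: its middle, 17.5 mm above the well's underside (mid flange). x along the long side, y the short, z up. Its well sits 16 mm deep in the tray below, 4 mm play; two sprung rubber pads (2 N each) against its -x and -y walls make it cling: lifting the ear takes a few N.
- tray_ear (a point): Middle of the top tray's pull ear (axes as tray_mid): upright plate 10 mm thick, 18 mm high, standing out 35 mm at 45 deg from the tray's -x, -y corner (seen from the robot, the near right one). Point: -78, -57, +7.5 mm from tray_mid in the tray's axes; 49 mm over the bench at the start, free air below. Grip across its 10 mm from above, 25 to 40 N; it may turn in the grip if not tilted along.
- tray_far (a point): The top tray's opposite corner (+x, +y), underside of the flange: +64, +43, -1.5 mm from tray_mid in the tray's axes. Two hooked lips of the block reach 4 mm over the flange's edges within 18 mm of it, 3 mm above the flange: raised level, the tray catches them and takes the block along. Raise the ear (tilt about 0.2 rad round this corner), then draw the tray 15 mm or more towards the ear while lifting.
- block_top (a point): Middle of the rim on which the top tray's flange rests, 40 mm above the bench; axes as the tray's at the start. Aluminium chill block 140 x 98 x 30 mm with two trays fixed in it, 0.95 kg, loose on the bench; a lower tray's ear (37 mm high) stands out 35 mm at its +x, +y corner.
- light_left_top (a point): Left (+y) light box, grey slab 170 (x) x 130 (y) x 16 mm with a pale panel, fixed to the bench: middle of its top face, 16 mm over the bench.
- light_right_top (a point): Right (-y) light box, same as the left: middle of its top face.
- rack_mid (a point): White tube rack 110 x 60 x 42 mm with six capped tubes up to 56 mm, loose, standing on one of the light boxes; the point is in its middle, 28 mm above its underside.
- tipbox: Bystander: box of pipette tips, 120 x 85 x 54 mm, beyond the stack; origin under its middle.
- dish: Bystander: low glass dish, 90 mm across, 16 mm high; origin under its middle.
- jar: Bystander: small amber jar, 56 mm across, 75 mm high; origin under its middle.

How it is judged:
By the outcome, as a careful person would: the job done as asked, in the order asked, and still so for the second after the job is handed in, while the arm keeps its last pose, push and grip.
It also fails if it takes over 45 s, if anything falls off the work surface, if the arm or the gripper's body presses on something with over 40 N, if the wrist force passes 120 N, or if a joint passes its speed limit or range.

ROBOT

A 7-joint arm with a two-finger parallel gripper is mounted at the origin on the work surface. World frame = base frame: x ahead of the robot, y to its left, z up, the work surface at z = 0. Lengths are in m, angles in rad, forces in N, time in s.
With the tool pointing down it reaches from about 0.425 to 1.025 m from the base axis. Payload 9.4 kg.
Tool frame: the origin (TCP) lies on the centre line of the jaws, within the pads' length; the fingertips stand 8 mm ahead of it and the grasp point (between the pads) lies 11 mm behind it (arm.tip_extent is the distance from the TCP to the fingertips, in m); x points along the fingers, y is the direction in which the jaws open and shut, and the axes are right-handed (so a half turn about x gives the same grasp; the last joint's range is limited). The gripper opens to 85 mm and grips with 20 to 120 N. Pads are 22 mm wide; open, the fingers measure 114 mm over their backs; the gripper's body (76 mm by 85 mm) begins 54 mm behind the grasp point. The pads swing forward as they close: fully open they stand 13 mm farther back than shut.
Start: joints at [1.042, 0.599, -0.003, 1.599, 0.002, 0.943, -0.08], TCP at [0.317, -0.652, 0.216] pointing down, gripper open.
Joint ranges: [-2.57, 2.57], [-0.35, 1.97], [-1.29, 1.29], [0.11, 2.56], [-1.05, 4.19], [0.11, 1.86], [-2.63, 2.63]. Speed limits (rad/s): [2.22, 2.22, 3.01, 3.01, 3.14, 3.14, 3.14].

INTERFACE

Orientations are given as a unit quaternion [x, y, z, w].
In Python, from rig import arm gives the robot as it stands.
- The arm moves only by the shell command python3 -m pendant 'ROWS' [FORCE]. ROWS is JSON, a list of rows, each a list of 7 numbers: the closure, from -1 (fully open) to 1 (shut), then the shift along the world's x, y, z in cm, then the turn, a rotation vector about the world's x, y, z in rad. In form: [[claw, x, y, z, wx, wy, wz], ...]. A call has 1 to 10 rows; each row shifts and turns the commanded pose from where the row before left it; what a row does not reach is not made up. A row lasts 1/8 s, in which the tool goes at most 62.5 mm and 10.7 degrees, less where a joint would pass 70% of its speed; a pose out of reach is approached as far as the arm can. A call with a gripper value outside its range is refused whole. The fingers move at their own pace and stop on an object; FORCE is the grip in N (left out, the last holds). Time passes only in rows, so rows that do not move let the fingers close. It gives the time, the measured TCP pose, the force and the opening at its end, in the units of the state.
- arm.sense(): the state, without advancing time (a new reading comes with each control period).
- arm.snapshot(name): name is "scene" or "top" or "wrist"; returns a dict with "image" (384x512x3 uint8, red, green, blue), "z_map" (384x512 float32, m along the optical axis (not along the pixel's ray), 0 where there is no reading), "camera_matrix" (3x3 intrinsics, pixels), "rvec" (rotation vector, rad) and "tvec" (3), from world to camera coordinates, as OpenCV has them. Camera axes: x right, y down, z forward; pixel columns grow to the right and rows downward; lengths in m; the calibration is good to about 2 mm. The wrist camera is an equidistant fisheye: a pixel r from the principal point sees the ray r / f radians off the axis. A picture is of the moment at which its call begins.
- arm.close_job(): hands the job in, once; it reports no verdict.
Trained networks look in a picture, given as the dict that the camera call returned (one of the last four; its "shot" number tells which), for a name from the list of things; names that differ only in an ending like _2 or _b are one class to them, and where a whole thing is asked for, a point or a joint stands for the part that bears it (a point fixed in the world has none). Each returns a list of dicts, best first, with "confidence" (0 to 1); they miss things now and then, are a little off and sometimes report something else, mostly with a low value. They report only what shows in the picture. A call takes as long as a camera call.
- arm.silhouettes(picture, label): "mask" (384x512 bool, what is visible of it) and "bbox" ([left, top, right, bottom] in pixels, round what is visible of it).
The state is a dict: "t": time; "q": joint angles; "joint_velocities": joint speeds; "joint_efforts": joint torques, N m; "tool_pos": TCP position; "orientation": TCP orientation; "force": force on the tool from outside, world axes, zero at the start; "ft_torque": the same for the moment, N m; "gripper_width": finger opening in m.
Only numpy, scipy, OpenCV 4.12 (cv2) and the standard library are available. Lean on these libraries where they do the work, as an engineer would, in place of code of your own. Each camera call takes 0.05 s, during which the arm holds its last target.

## Working session

There is one attempt and no reset: what is moved stays moved. The work goes in short steps, Python scripts to look and compute and a shell command to move; the robot and the scene stay as the last step left them, time stands still between calls to the robot, and variables do not carry over. Pictures are saved under pics/ and viewed, and the job is handed in when it is done.

```bash
mkdir -p pics; ls; python3 - <<'E'
from rig import arm
import cv2, pickle
s=arm.sense();print(s)
for n in ["scene","top"]:
    p=arm.snapshot(n)
    cv2.imwrite(f"pics/{n}0.png",p["image"][:,:,::-1])
    d={}
    for l in ["tray_mid","tray_ear","block_top","light_left_top","light_right_top","rack_mid","tipbox","dish","jar"]:
        d[l]=arm.silhouettes(p,l)
        print(n,l,[(r["confidence"],r["bbox"],int(r["mask"].sum())) for r in d[l]][:3])
    pickle.dump((p,d),open(f"{n}0.pkl","wb"))
E
```

```text
pics
{'t': 0.0, 'q': array([ 1.0422883 ,  0.60014994, -0.00259841,  1.60015954,  0.00183052,
        0.94291584, -0.07977027]), 'joint_velocities': array([-4.52749014e-06,  1.75900311e-03,  7.29524567e-04, -1.13815481e-03,
       -5.73884350e-04, -3.59262432e-04,  1.26270713e-03]), 'joint_efforts': array([-3.31104084e-04, -7.76444221e+01,  1.56473681e+00, -2.58006406e+01,
        1.24662378e-02,  9.07872134e-03,  2.95388895e-05]), 'tool_pos': array([ 0.3163074 , -0.65178141,  0.21528768]), 'orientation': array([-0.68895078, -0.1589837 ,  0.68930597, -0.15788695]), 'force': array([ 0.83078001, -0.59981131, -0.02276868]), 'ft_torque': array([-0.06709264,  0.01591455,  0.01753995]), 'gripper_width': 0.08536829594897906}
scene tray_mid [(0.59, [209.2, 146.4, 257.8, 205.4], 1475)]
scene tray_ear [(0.61, [211.5, 149.2, 259.7, 206.1], 1491)]
scene block_top [(0.57, [208.9, 170.8, 263.9, 222.4], 625)]
scene light_left_top [(0.67, [316.8, 217.1, 402.6, 296.1], 2200)]
scene light_right_top [(0.97, [154.8, 94.8, 224.2, 146.5], 2056)]
scene rack_mid [(0.72, [338.4, 222.9, 385.6, 274.7], 1347)]
scene tipbox [(0.63, [176.7, 217.4, 239.0, 277.8], 2052)]
scene dish [(0.68, [252.9, 277.0, 295.9, 313.3], 1195), (0.4, [212.7, 148.3, 257.9, 209.1], 1517)]
scene jar [(0.75, [151.1, 183.8, 177.9, 221.3], 613)]
top tray_mid [(0.79, [254.0, 167.9, 322.7, 230.9], 2192)]
top tray_ear [(0.79, [259.0, 169.8, 323.8, 233.9], 2123)]
top block_top [(0.93, [238.5, 166.7, 309.0, 236.6], 458), (0.61, [364.3, 207.0, 422.8, 290.2], 4215)]
top light_left_top [(0.66, [89.1, 180.0, 164.3, 262.4], 2663)]
top light_right_top [(0.74, [364.7, 208.3, 423.3, 290.7], 4147)]
top rack_mid [(0.75, [111.2, 196.5, 141.2, 244.6], 1618)]
top tipbox [(0.58, [233.7, 100.7, 270.8, 161.1], 2100)]
top dish [(0.76, [159.8, 113.7, 193.9, 149.0], 1091), (0.49, [240.1, 165.7, 309.0, 238.0], 683)]
top jar []
```

```bash
python3 - <<'E'
import cv2
a=cv2.imread("pics/top0.png");b=cv2.imread("pics/scene0.png")
cv2.imwrite("pics/topz.png",cv2.resize(a[90:300,70:440],None,fx=2.1,fy=2.1,interpolation=2))
cv2.imwrite("pics/topzz.png",cv2.resize(a[155:245,225:335],None,fx=6,fy=6,interpolation=2))
cv2.imwrite("pics/scenez.png",cv2.resize(b[80:330,130:430],None,fx=2.3,fy=2.3,interpolation=2))
E
```

```text
(no output)
```

View pics/topz.png

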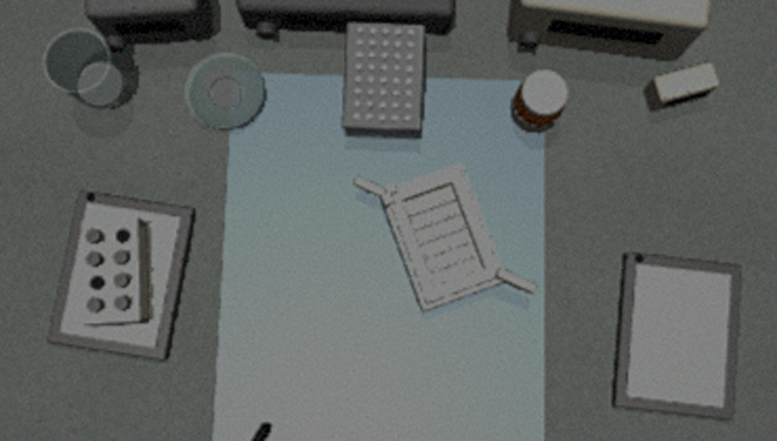

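View pics/topzz.png

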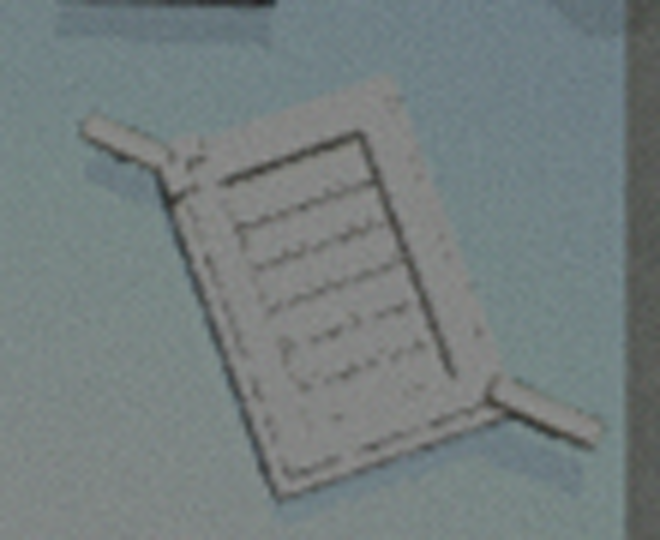

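View pics/scenez.png

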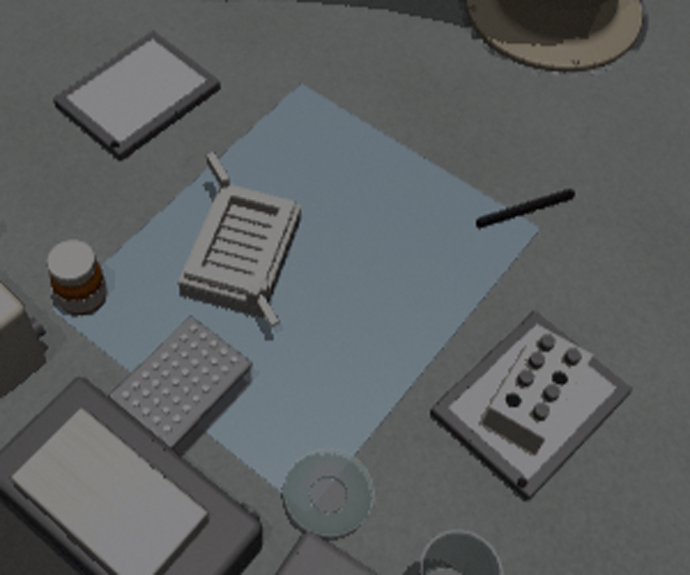

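The left light box carries the rack, with the tray stack at about (285,200) in the top image and its pull ear at about (316,224), lower right. The free box is the right one, at about (394,249). Next I'll measure by depth.

```bash
cat > h.py <<'E'
import numpy as np, cv2
def cloud(p):
    z=p["z_map"];K=p["camera_matrix"];R=cv2.Rodrigues(np.array(p["rvec"]))[0];t=np.array(p["tvec"]).ravel()
    v,u=np.mgrid[:z.shape[0],:z.shape[1]]
    c=np.stack([(u-K[0,2])/K[0,0]*z,(v-K[1,2])/K[1,1]*z,z],-1)
    return (c-t)@R   # R^T(c-t)
def plane(p,uv,h):
    K=p["camera_matrix"];R=cv2.Rodrigues(np.array(p["rvec"]))[0];t=np.array(p["tvec"]).ravel()
    o=-R.T@t; d=R.T@np.array([(uv[0]-K[0,2])/K[0,0],(uv[1]-K[1,2])/K[1,1],1]); return o+d*(h-o[2])/d[2]
def px(p,X):
    return cv2.projectPoints(np.array(X,float).reshape(-1,3),np.array(p["rvec"]),np.array(p["tvec"]),p["camera_matrix"],None)[0].reshape(-1,2)
E
python3 - <<'E'
from h import *; import pickle
for n in ["top","scene"]:
    p,d=pickle.load(open(n+"0.pkl","rb")); W=cloud(p); print(n, "valid",(p["z_map"]>0).mean())
    for l in ["light_left_top","light_right_top","rack_mid","tray_mid","tray_ear","tipbox","dish","jar"]:
        if not d[l]: continue
        m=d[l][0]["mask"]&(p["z_map"]>0); P=W[m]
        r=cv2.minAreaRect(P[:,:2].astype(np.float32)*1000)
        print(l,P[:,2].min().round(3),np.median(P[:,2]).round(4),P[:,2].max().round(3),"rect",np.round(r[0],1),np.round(r[1],1),round(r[2],1))
    m=d["tray_mid"][0]["mask"]|d["tray_ear"][0]["mask"]
    m=cv2.dilate(m.astype(np.uint8),np.ones((9,9)))>0
    P=W[m&(p["z_map"]>0)]
    print(np.histogram(P[:,2],bins=np.arange(-.01,.075,.004)))
    for lo,hi in [(.037,.0475),(.050,.065)]:
        Q=P[(P[:,2]>lo)&(P[:,2]<hi)]
        r=cv2.minAreaRect(Q[:,:2].astype(np.float32)*1000);print(lo,len(Q),Q.mean(0).round(4),r)
E
```

```text
top valid 0.9959665934244791
light_left_top -0.003 0.0172 0.061 rect [531.8 292.1] [136.3 175.7] 82.6
light_right_top -0.001 0.0171 0.025 rect [ 480.6 -321.5] [130.1 171.6] 84.9
rack_mid 0.014 0.059 0.078 rect [531.7 295.8] [116.7  74.8] 4.3
tray_mid 0.02 0.0358 0.063 rect [575.4 -76.2] [159.8 109.4] 22.8
tray_ear 0.02 0.0346 0.063 rect [569.2 -69.9] [164.5 101.2] 31.0
tipbox -0.003 0.0508 0.06 rect [756.7   9.6] [ 93.4 126.8] 89.2
dish -0.004 0.0105 0.02 rect [743.2 190.3] [87.8 90. ] 2.5
(array([  1,  23, 384, 244,  15,   9,  10,  16, 303, 694, 414,  90, 203,
       711, 147,  18,  42,  46,   2,   0,   0]), array([-0.01 , -0.006, -0.002,  0.002,  0.006,  0.01 ,  0.014,  0.018,
        0.022,  0.026,  0.03 ,  0.034,  0.038,  0.042,  0.046,  0.05 ,
        0.054,  0.058,  0.062,  0.066,  0.07 ,  0.074]))
0.037 1018 [ 0.5812 -0.0617  0.0436] ((574.1807250976562, -72.23435974121094), (167.8997802734375, 105.49374389648438), 24.747785568237305)
0.05 108 [ 0.5412 -0.1238  0.0571] ((572.4526977539062, -74.37171936035156), (192.7130889892578, 19.664825439453125), 56.9466667175293)
scene va
[... 445 characters left out ...]
093 0.019 rect [744.4 183.9] [86.4 87.5] 40.9
jar -0.0 0.064 0.079 rect [ 733.4 -165.8] [53.6 62.7] 73.2
(array([  0,  47, 412, 137,  11,   7,  13,  18, 274, 405, 257,  76, 294,
       420,  52,  17,  36,  15,   0,   0,   0]), array([-0.01 , -0.006, -0.002,  0.002,  0.006,  0.01 ,  0.014,  0.018,
        0.022,  0.026,  0.03 ,  0.034,  0.038,  0.042,  0.046,  0.05 ,
        0.054,  0.058,  0.062,  0.066,  0.07 ,  0.074]))
0.037 756 [ 0.5858 -0.0647  0.0424] ((580.8921508789062, -76.94723510742188), (160.89207458496094, 110.5977783203125), 24.881248474121094)
0.05 68 [ 0.5461 -0.1243  0.0557] ((573.8363037109375, -78.99510192871094), (189.53785705566406, 14.99915599822998), 58.05160140991211)
```

```bash
python3 - <<'E'
from h import *; import pickle
from scipy.optimize import differential_evolution as DE
for n in ["top","scene"]:
    p,d=pickle.load(open(n+"0.pkl","rb")); W=cloud(p)
    P=W[(p["z_map"]>0)]; P=P[(abs(P[:,0]-.575)<.13)&(abs(P[:,1]+.075)<.12)&(P[:,2]>-.02)]
    hi=(P[:,2]>.036).astype(float)
    def model(v):
        c,s=np.cos(v[2]),np.sin(v[2]); D=P[:,:2]-v[:2]; x=c*D[:,0]+s*D[:,1]; y=-s*D[:,0]+c*D[:,1]
        ring=(abs(x)<.064)&(abs(y)<.043)&~((abs(x)<.052)&(abs(y)<.031))
        a=(-(x+.064)-(y+.043))/2**.5; b=((x+.064)-(y+.043))/2**.5
        ear=(a>-.005)&(a<.035)&(abs(b)<.005)
        return ring|ear
    f=lambda v: np.abs(model(v)-hi).sum()
    r=DE(f,[(.55,.61),(-.11,-.04),(.1,.7)],seed=1,popsize=40,maxiter=200,tol=1e-9)
    v=r.x; c,s=np.cos(v[2]),np.sin(v[2]); ear=v[:2]+np.array([c*-.078-s*-.057,s*-.078+c*-.057])
    print(n,r.fun,hi.sum(),v.round(4),"ear",ear.round(4))
    Q=P[(P[:,2]>.05)&(np.linalg.norm(P[:,:2]-ear,axis=1)<.025)]; 
    r=cv2.minAreaRect(Q[:,:2].astype(np.float32)*1000); print("earpts",len(Q),Q.mean(0).round(4),r)
    vv=Q[:,:2]-Q[:,:2].mean(0); e=np.linalg.svd(vv)[2][0]; print(np.arctan2(e[1],e[0]))
    # overlay
    im=p["image"][:,:,::-1].copy(); im=cv2.resize(im,None,fx=5,fy=5,interpolation=2)
    def w(x,y,z): return [v[0]+c*x-s*y,v[1]+s*x+c*y,z]
    L=[[w(-.064,-.043,.043),w(.064,-.043,.043),w(.064,.043,.043),w(-.064,.043,.043)],
       [w(-.052,-.031,.043),w(.052,-.031,.043),w(.052,.031,.043),w(-.052,.031,.043)]]
    k=2**-.5
    q=lambda a,b:w(-.064-a*k+b*k,-.043-a*k-b*k,.058)
    L.append([q(0,-.005),q(.035,-.005),q(.035,.005),q(0,.005)])
    for l in L: cv2.polylines(im,[np.int32(px(p,l)*5+2)],True,(0,0,255),1)
    cc=np.int32(px(p,[v[0],v[1],.04])[0]*5); cv2.imwrite(f"pics/fit_{n}.png",im[cc[1]-250:cc[1]+250,cc[0]-280:cc[0]+280])
E
```

```text
top 515.0 1442.0 [ 0.5822 -0.0617  0.3731] ear [ 0.5303 -0.1432]
earpts 91 [ 0.5317 -0.1389  0.0578] ((532.1397705078125, -139.34909057617188), (40.04390335083008, 10.379098892211914), 66.73179626464844)
1.171017614347578
scene 392.0 982.0 [ 0.5822 -0.0666  0.393 ] ear [ 0.532  -0.1491]
earpts 51 [ 0.5346 -0.1434  0.0566] ((533.8583374023438, -143.6158447265625), (37.815555572509766, 9.930610656738281), 68.11104583740234)
-1.9579912617459077
```

View pics/fit_top.png

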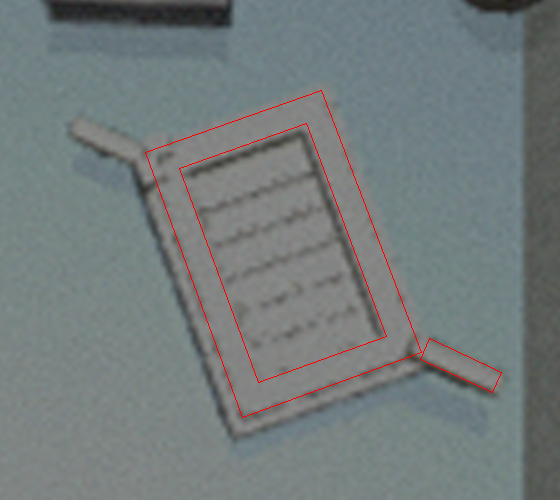

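View pics/fit_scene.png

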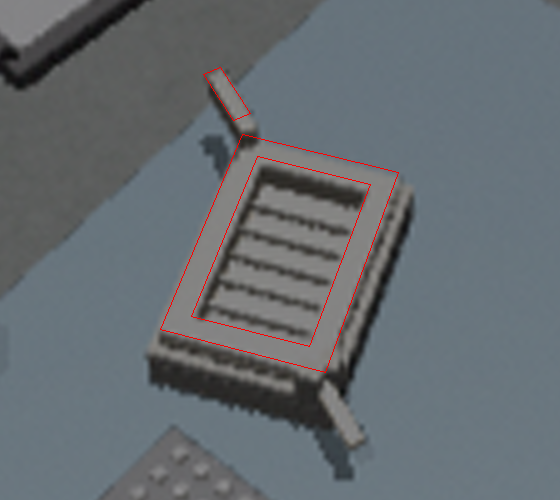

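```bash
cat > g.py <<'E'
import numpy as np
from scipy.spatial.transform import Rotation as R
YAW=.377; MID=np.array([.5822,-.0637,.0415])
def tw(x,y,z): c,s=np.cos(YAW),np.sin(YAW); return MID+np.array([c*x-s*y,s*x+c*y,z])
EAR=tw(-.078,-.057,.0075); FAR=tw(.064,.043,-.0015)
e=np.array([np.cos(YAW+np.pi*1.25),np.sin(YAW+np.pi*1.25),0])
E
python3 - <<'E'
from g import *; from h import *; import pickle
from rig import arm
s=arm.sense(); r=R.from_quat(s["orientation"]); print(r.as_matrix().round(3))
print("EAR",EAR,"FAR",FAR,"e",e)
for sg in (1,-1):
    y=sg*np.array([-e[1],e[0],0]); x=np.array([0,0,-1.]); z=np.cross(x,y)
    T=R.from_matrix(np.stack([x,y,z],1)); print(sg,(T*r.inv()).as_rotvec().round(3))
tcp=EAR-[0,0,.011]; print("tcp",tcp,"delta cm",(tcp-s["tool_pos"])*100)
for n in ["top","scene"]:
    p,d=pickle.load(open(n+"0.pkl","rb")); W=cloud(p)
    m=d["light_right_top"][0]["mask"]; m=cv2.dilate(m.astype(np.uint8),np.ones((7,7)))>0
    P=W[m&(p["z_map"]>0)]; P=P[(P[:,2]>.010)]; 
    rr=cv2.minAreaRect(P[:,:2].astype(np.float32)*1000); print(n,rr,P[:,:2].mean(0))
E
```

```text
[[-0.     0.437 -0.9  ]
 [-0.    -0.9   -0.437]
 [-1.    -0.     0.   ]]
EAR [ 0.53066126 -0.14541143  0.049     ] FAR [ 6.25875775e-01 -1.59251823e-04  4.00000000e-02] e [-0.39713974 -0.91775815  0.        ]
1 [ 0.    -0.     0.711]
-1 [-0.    -0.    -2.431]
tcp [ 0.53066126 -0.14541143  0.038     ] delta cm [ 21.4134803   50.68405093 -17.81701759]
top ((481.5118408203125, -322.493408203125), (132.21377563476562, 170.5126953125), 84.66348266601562) [ 0.48019718 -0.32092028]
scene ((483.26214599609375, -325.47540283203125), (132.88284301757812, 171.89468383789062), 85.06129455566406) [ 0.48746242 -0.32251815]
```

```bash
python3 -m pendant '[[-0.2,2.14,5.07,-0.7,0,0,0.0711],[-0.2,2.14,5.07,-0.7,0,0,0.0711],[-0.2,2.14,5.07,-0.7,0,0,0.0711],[-0.2,2.14,5.07,-0.7,0,0,0.0711],[-0.2,2.14,5.07,-0.7,0,0,0.0711],[-0.2,2.14,5.07,-0.7,0,0,0.0711],[-0.2,2.14,5.07,-0.7,0,0,0.0711],[-0.2,2.14,5.07,-0.7,0,0,0.0711],[-0.2,2.14,5.07,-0.7,0,0,0.0711],[-0.2,2.14,5.07,-0.7,0,0,0.0711]]' 30
python3 - <<'E'
from g import *; from rig import arm; import cv2,pickle
out={}
for n in ["wrist","top","scene"]:
    p=arm.snapshot(n); cv2.imwrite(f"pics/{n}1.png",p["image"][:,:,::-1]); out[n]=p
pickle.dump(out,open("s1.pkl","wb"))
s=arm.sense(); print(s["t"],s["tool_pos"],s["gripper_width"],R.from_quat(s["orientation"]).as_matrix().round(3),s["q"])
print((EAR-[0,0,.011]-s["tool_pos"])*100)
E
```

```text
t: 2.25
tool_pos: [0.5313, -0.1437, 0.1462]
orientation: [0.591, 0.389, -0.59, 0.389]
force: [0.6, 0.2, -0.4]
gripper_width: 0.0511
2.4 [ 0.53177493 -0.14183753  0.14601367] 0.05147576981771555 [[ 0.     0.92  -0.391]
 [ 0.001 -0.391 -0.92 ]
 [-1.    -0.    -0.001]] [ 0.30072566  0.49198474 -0.20024871  2.05852566  0.16362932  0.60543305
 -0.41327638]
[ -0.11136755  -0.35739057 -10.80136691]
```

View pics/wrist1.png

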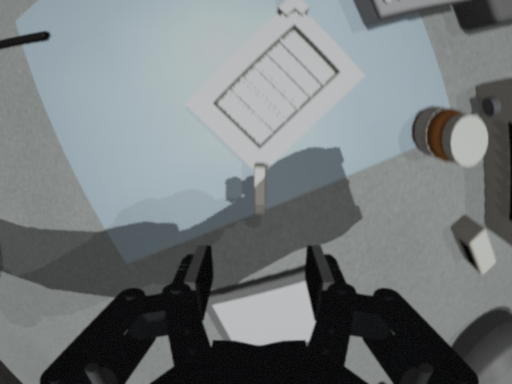

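The wrist view shows the ear at (260,190), in line with the jaw centre at column ~259.5. I'll check its position from wrist depth.

```bash
python3 - <<'E'
from g import *; import pickle,cv2
p=pickle.load(open("s1.pkl","rb"))["wrist"]
K=p["camera_matrix"];z=p["z_map"];Rm=cv2.Rodrigues(np.array(p["rvec"]))[0];t=np.array(p["tvec"]).ravel()
v,u=np.mgrid[:384,:512]; a=(u-K[0,2])/K[0,0];b=(v-K[1,2])/K[1,1]; th=np.hypot(a,b)
k=np.tan(th)/np.maximum(th,1e-9); c=np.stack([a*k*z,b*k*z,z],-1); W=(c-t)@Rm
m=(z>0)&(u>245)&(u<275)&(v>150)&(v<222)&(W[...,2]>.051)&(W[...,2]<.07)
P=W[m]; print(len(P),P.mean(0)); r=cv2.minAreaRect(P[:,:2].astype(np.float32)*1000); print(r)
m=(z>0)&(u>180)&(u<370)&(v<180)&(W[...,2]>.038)&(W[...,2]<.05)
r=cv2.minAreaRect(W[m][:,:2].astype(np.float32)*1000); print(m.sum(),r, EAR)
E
```

```text
543 [ 0.53429444 -0.1387478   0.05559675]
((534.07763671875, -139.81527709960938), (43.01541519165039, 9.613611221313477), 66.41951751708984)
6829 ((585.0709838867188, -59.271636962890625), (134.70176696777344, 92.45079803466797), 21.53753089904785) [ 0.53066126 -0.14541143  0.049     ]
```

```bash
python3 -m pendant '[[-0.2,0.03,-0.05,-3.5,0,0,0],[-0.2,0,-0.1,-3.5,0,0,0],[-0.2,0,-0.05,-2.5,0,0,0],[-0.2,0,0,-1.3,0,0,0],[-0.2,0,0,0,0,0,0]]' 32
python3 - <<'E'
from g import *; from rig import arm; import cv2,pickle
for n in ["wrist","scene"]:
    p=arm.snapshot(n); im=p["image"][:,:,::-1]
    if n=="scene": im=cv2.resize(im[80:330,130:330],None,fx=3,fy=3)[:600]
    cv2.imwrite(f"pics/{n}2.png",im)
s=arm.sense(); print(s["t"],s["tool_pos"],s["gripper_width"],s["force"])
E
```

```text
t: 3.02
tool_pos: [0.5304, -0.1478, 0.0378]
orientation: [-0.591, -0.388, 0.591, -0.388]
force: [0.4, -0.3, 1.1]
gripper_width: 0.0513
3.125 [ 0.53113827 -0.14770933  0.03888635] 0.051146703967554295 [ 0.15909338 -0.89973497  1.74544652]
```

View pics/wrist2.png

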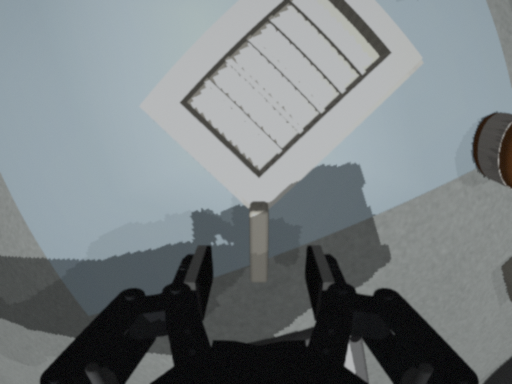

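View pics/scene2.png

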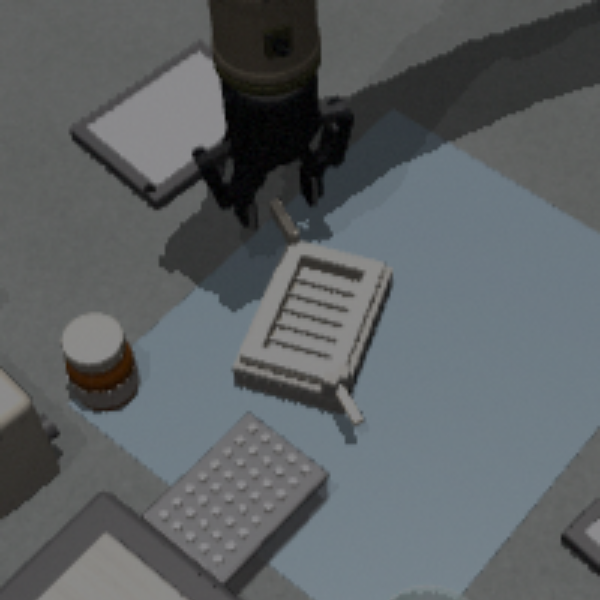

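```bash
python3 - <<'E'
from g import *; import pickle,cv2
from rig import arm
p=arm.snapshot("wrist"); s=arm.sense()
K=p["camera_matrix"];z=p["z_map"];Rm=cv2.Rodrigues(np.array(p["rvec"]))[0];t=np.array(p["tvec"]).ravel()
print("cam",-Rm.T@t, "axis",Rm[2])
v,u=np.mgrid[:384,:512]; a=(u-K[0,2])/K[0,0];b=(v-K[1,2])/K[1,1]; th=np.hypot(a,b)
k=np.tan(th)/np.maximum(th,1e-9); c=np.stack([a*k*z,b*k*z,z],-1); W=(c-t)@Rm
for r in range(195,300,8): print(r,W[r,259].round(4), ((W[r,259]-s["tool_pos"])@e).round(4))
for cc in (205,312):
  for r in (250,260,270,280,290): print(cc,r,W[r,cc].round(4),((W[r,cc]-s["tool_pos"])@e).round(4))
print(s["tool_pos"])
E
```

```text
cam [ 0.56551399 -0.06899451  0.19443386] axis [-0.13106523 -0.30270285 -0.94403013]
195 [ 0.5449 -0.117   0.0421] -0.0335
203 [ 0.5434 -0.1206  0.0442] -0.0296
211 [ 0.5433 -0.1208  0.0551] -0.0294
219 [ 0.5418 -0.1243  0.0565] -0.0256
227 [ 0.5397 -0.129   0.055 ] -0.0204
235 [ 0.5379 -0.1331  0.0554] -0.016
243 [ 0.5362 -0.1371  0.0562] -0.0117
251 [ 0.5342 -0.1418  0.0558] -0.0065
259 [ 0.5325 -0.1458  0.0568] -0.0022
267 [ 0.5298 -0.1519  0.0544] 0.0045
275 [ 0.5281 -0.1559  0.056 ] 0.0089
283 [ 0.5093 -0.1995 -0.0019] 0.0564
291 [ 0.5061 -0.2069 -0.0016] 0.0644
299 [ 0.5021 -0.2161 -0.0035] 0.0745
205 250 [ 0.5112 -0.1261  0.0645] -0.0118
205 260 [ 0.513  -0.1264  0.0749] -0.0122
205 270 [ 0.5104 -0.1313  0.0752] -0.0067
205 280 [ 0.5086 -0.1352  0.0775] -0.0024
205 290 [ 0.508  -0.1378  0.0821] 0.0002
312 250 [ 0.5609 -0.1474  0.0648] -0.0119
312 260 [ 0.5593 -0.1479  0.0728] -0.0109
312 270 [ 0.5577 -0.1509  0.0764] -0.0075
312 280 [ 0.556  -0.1553  0.0781] -0.0028
312 290 [ 0.5543 -0.1595  0.0802] 0.0017
[ 0.53132253 -0.14764438  0.03910361]
```

```bash
python3 - <<'E'
from g import *; import pickle,cv2
from rig import arm
p=arm.snapshot("wrist"); s=arm.sense(); T=s["tool_pos"]
K=p["camera_matrix"];z=p["z_map"];Rm=cv2.Rodrigues(np.array(p["rvec"]))[0];t=np.array(p["tvec"]).ravel()
f=np.array([-e[1],e[0],0])
def pr(X):
    c=Rm@X+t; th=np.arctan2(np.hypot(c[0],c[1]),c[2]); d=c[:2]/np.hypot(c[0],c[1])*th; return d*K[[0,1],[0,1]]+K[:2,2]
for zz in (.03,.036,.043,.05,.06,.065):
    print(zz,[pr(T+f*b+e*-.011+[0,0,zz-T[2]]).round(0) for b in (-.026,.026)])
v,u=np.mgrid[:384,:512]; a=(u-K[0,2])/K[0,0];b=(v-K[1,2])/K[1,1]; th=np.hypot(a,b)
k=np.tan(th)/np.maximum(th,1e-9); c=np.stack([a*k*z,b*k*z,z],-1); W=(c-t)@Rm
for r in range(238,262,2): print(r,W[r,[200,205,210,308,312,316],2].round(3))
q=arm.snapshot("scene")
Ks=q["camera_matrix"]
import h
X=[T+f*b+[0,0,zz-T[2]] for b in (-.026,.026) for zz in (.03,.036,.05)]
print(h.px(q,X).round(0)); print(h.px(q,[EAR+[0,0,.009],EAR-[0,0,.009]]))
w=h.px(q,[EAR])[0].astype(int); x0,y0=w[0]-50,w[1]-50
im=cv2.resize(q["image"][y0:y0+80,x0:x0+100,::-1],None,fx=7,fy=7,interpolation=2)
for x in h.px(q,X): cv2.circle(im,tuple(int(i) for i in (x-[x0,y0])*7+3),3,(0,0,255),-1)
cv2.imwrite("pics/s2z.png",im)
E
```

```text
0.03 [array([216., 223.]), array([301., 223.])]
0.036 [array([214., 227.]), array([302., 227.])]
0.043 [array([213., 233.]), array([304., 233.])]
0.05 [array([211., 238.]), array([305., 238.])]
0.06 [array([208., 247.]), array([308., 247.])]
0.065 [array([207., 252.]), array([310., 252.])]
238 [-0.001 -0.002 -0.001 -0.001 -0.001 -0.   ]
240 [-0.    -0.002  0.    -0.    -0.001 -0.003]
242 [-0.001 -0.001 -0.003 -0.003 -0.002 -0.002]
244 [-0.002 -0.    -0.002 -0.002 -0.002 -0.002]
246 [0.062 0.06  0.058 0.06  0.06  0.061]
248 [0.063 0.062 0.059 0.061 0.063 0.063]
250 [0.064 0.064 0.059 0.061 0.065 0.065]
252 [0.066 0.067 0.059 0.061 0.068 0.066]
254 [0.069 0.068 0.058 0.062 0.069 0.068]
256 [0.07  0.07  0.059 0.063 0.07  0.071]
258 [0.072 0.072 0.061 0.063 0.072 0.073]
260 [0.075 0.074 0.059 0.063 0.072 0.074]
[[233. 153.]
 [233. 152.]
 [232. 148.]
 [215. 160.]
 [215. 158.]
 [215. 155.]]
[[224.18591321 150.06295044]
 [224.52401724 154.29279314]]
```

View pics/s2z.png

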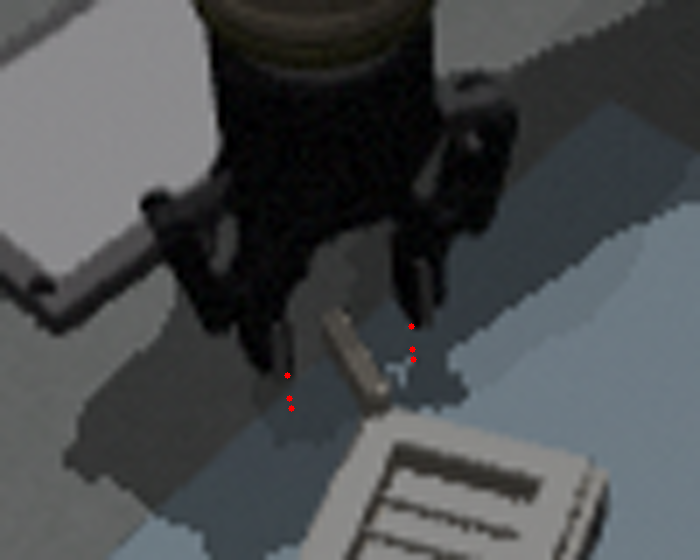

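```bash
python3 -m pendant '[[0.4,0.24,0.55,0,0,0,0],[0.4,0,0,0,0,0,0],[0.4,0,0,0,0,0,0]]' 32
cat > look.py <<'E'
from g import *; import cv2,sys,h
from rig import arm
tag=sys.argv[1]
def show():
    p=arm.snapshot("wrist"); s=arm.sense(); print(s["t"],s["tool_pos"].round(4),s["gripper_width"].round(4),s["force"].round(2),s["ft_torque"].round(2))
    cv2.imwrite(f"pics/w{tag}.png",p["image"][:,:,::-1])
    q=arm.snapshot("scene"); w=h.px(q,[s["tool_pos"]])[0].astype(int); x0,y0=max(w[0]-50,0),max(w[1]-45,0)
    cv2.imwrite(f"pics/s{tag}.png",cv2.resize(q["image"][y0:y0+90,x0:x0+110,::-1],None,fx=6,fy=6,interpolation=2))
    return p,q,s
p,q,s=show(); print(arm.tip_extent)
E
python3 look.py 3
```

```text
t: 3.65
tool_pos: [0.5333, -0.1416, 0.0383]
orientation: [0.591, 0.388, -0.591, 0.389]
force: [-0.9, -0.1, 0.2]
gripper_width: 0.0256Traceback (most recent call last):
  File "look.py", line 10, in <module>
    p,q,s=show(); print(arm.tip_extent)
          ~~~~^^
  File "look.py", line 5, in show
    p=arm.snapshot("wrist"); s=arm.sense(); print(s["t"],s["tool_pos"].round(4),s["gripper_width"].round(4),s["force"].round(2),s["ft_torque"].round(2))
                                                                                ^^^^^^^^^^^^^^^^^^^^^^^^
AttributeError: 'float' object has no attribute 'round'
```

```bash
sed -i 's/s\["gripper_width"\].round(4)/round(s["gripper_width"],4)/' look.py; python3 look.py 3
```

```text
3.75 [ 0.5332 -0.1418  0.0382] 0.0258 [-0.04 -0.32  0.23] [-0.04 -0.04 -0.01]
0.008
```

View pics/w3.png

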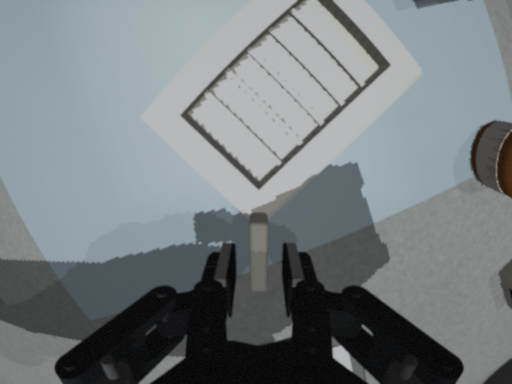

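View pics/s3.png

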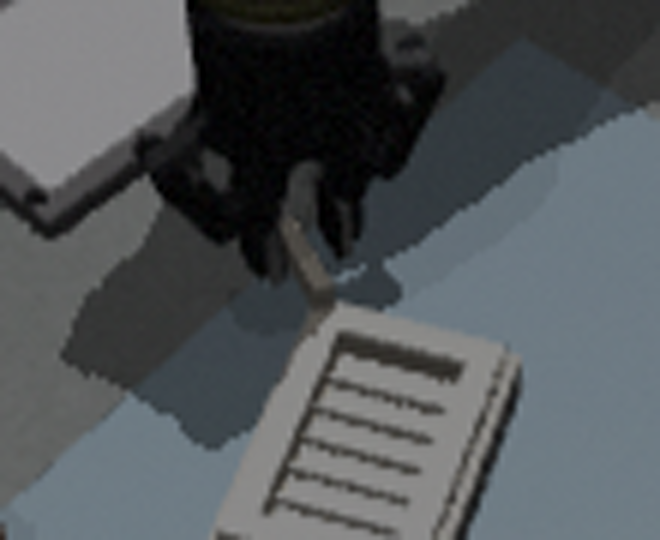

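```bash
cat > wc.py <<'E'
from g import *; import cv2
def wcloud(p):
    K=p["camera_matrix"];z=p["z_map"];Rm=cv2.Rodrigues(np.array(p["rvec"]))[0];t=np.array(p["tvec"]).ravel()
    v,u=np.mgrid[:384,:512]; a=(u-K[0,2])/K[0,0];b=(v-K[1,2])/K[1,1]; th=np.hypot(a,b)
    k=np.tan(th)/np.maximum(th,1e-9); c=np.stack([a*k*z,b*k*z,z],-1); return (c-t)@Rm
E
python3 - <<'E'
from wc import *; from rig import arm
p=arm.snapshot("wrist"); W=wcloud(p); T=arm.sense()["tool_pos"]; f=np.array([-e[1],e[0],0])
D=W-T; A=D@e; B=D@f
for r in range(240,300,6):
    print(r,[(round(W[r,c,2],3),round(A[r,c]*1000),round(B[r,c]*1000)) for c in (220,231,259,288,300)])
E
```

```text
240 [(np.float64(-0.002), 16, -28), (np.float64(-0.0), 16, -20), (np.float64(0.056), -14, 0), (np.float64(-0.001), 16, 22), (np.float64(-0.001), 16, 31)]
246 [(np.float64(-0.001), 21, -29), (np.float64(0.058), -11, -14), (np.float64(0.056), -10, 0), (np.float64(0.059), -12, 15), (np.float64(-0.002), 22, 31)]
252 [(np.float64(0.066), -12, -19), (np.float64(0.066), -12, -13), (np.float64(0.056), -6, 0), (np.float64(0.067), -13, 15), (np.float64(0.058), -8, 22)]
258 [(np.float64(0.071), -12, -18), (np.float64(0.071), -12, -13), (np.float64(0.056), -3, 0), (np.float64(0.072), -12, 14), (np.float64(0.064), -8, 21)]
264 [(np.float64(0.076), -12, -18), (np.float64(0.076), -11, -13), (np.float64(0.057), 0, 0), (np.float64(0.076), -12, 14), (np.float64(0.076), -11, 20)]
270 [(np.float64(0.083), -12, -17), (np.float64(0.08), -11, -12), (np.float64(0.056), 5, 0), (np.float64(0.082), -12, 13), (np.float64(0.083), -13, 19)]
276 [(np.float64(0.087), -12, -16), (np.float64(0.079), -7, -13), (np.float64(0.056), 9, 0), (np.float64(0.086), -12, 13), (np.float64(0.087), -12, 18)]
282 [(np.float64(0.088), -10, -16), (np.float64(0.08), -4, -13), (np.float64(0.055), 14, 0), (np.float64(0.087), -9, 13), (np.float64(0.092), -12, 18)]
288 [(np.float64(0.097), -13, -15), (np.float64(0.082), -2, -13), (np.float64(0.056), 18, 0), (np.float64(0.089), -7, 13), (np.float64(0.097), -13, 17)]
294 [(np.float64(0.102), -14, -15), (np.float64(0.082), 2, -13), (np.float64(-0.003), 68, 1), (np.float64(0.088), -3, 13), (np.float64(0.101), -13, 17)]
```

```bash
python3 - <<'E'
from g import *; from h import *; from rig import arm
f=np.array([-e[1],e[0],0])
for n in ("scene","top"):
    q=arm.snapshot(n); W=cloud(q); T=arm.sense()["tool_pos"]; D=W-T; A=D@e; B=D@f
    m=(abs(A)<.02)&(abs(B)>.008)&(abs(B)<.04)&(W[...,2]>.02)&(W[...,2]<.12)&(q["z_map"]>0)
    dark=q["image"].mean(-1)<60
    z=np.sort(W[m&dark][:,2]); print(n,len(z),z[:25].round(3),z[::20].round(3)[:10])
    i=np.argsort(W[...,2][m&dark])[:12]; print(np.c_[A[m&dark][i],B[m&dark][i],W[m&dark][i][:,2]].round(3))
E
```

```text
scene 281 [0.053 0.054 0.056 0.057 0.057 0.057 0.058 0.059 0.059 0.06  0.061 0.061
 0.061 0.061 0.061 0.061 0.061 0.062 0.063 0.063 0.063 0.064 0.064 0.065
 0.066] [0.053 0.063 0.069 0.075 0.082 0.088 0.093 0.099 0.103 0.105]
[[-0.007  0.02   0.053]
 [ 0.01  -0.012  0.054]
 [ 0.004 -0.012  0.056]
 [-0.008 -0.012  0.057]
 [-0.004 -0.011  0.057]
 [-0.009  0.015  0.057]
 [-0.008 -0.018  0.058]
 [-0.009  0.018  0.059]
 [ 0.009 -0.011  0.059]
 [-0.011 -0.013  0.06 ]
 [ 0.004 -0.012  0.061]
 [-0.006 -0.016  0.061]]
top 24 [0.031 0.057 0.071 0.071 0.091 0.098 0.101 0.101 0.102 0.106 0.106 0.108
 0.108 0.11  0.111 0.111 0.111 0.112 0.112 0.113 0.113 0.115 0.115 0.117] [0.031 0.113]
[[-0.016 -0.009  0.031]
 [-0.013 -0.019  0.057]
 [-0.009 -0.026  0.071]
 [-0.008 -0.028  0.071]
 [-0.009 -0.028  0.091]
 [-0.009 -0.03   0.098]
 [-0.009 -0.026  0.101]
 [-0.013 -0.028  0.101]
 [-0.014 -0.024  0.102]
 [-0.011 -0.028  0.106]
 [-0.015 -0.039  0.106]
 [-0.009 -0.034  0.108]]
```

```bash
python3 -m pendant '[[0.4,0,0,-0.7,0,0,0],[0.4,0,0,-0.7,0,0,0],[0.4,0,0,-0.5,0,0,0],[0.4,0,0,0,0,0,0]]' 32; python3 look.py 4
```

```text
t: 4.45
tool_pos: [0.5329, -0.1416, 0.0185]
orientation: [-0.591, -0.389, 0.591, -0.388]
force: [0.2, 0.8, 0.3]
gripper_width: 0.0253
4.5 [ 0.533  -0.1417  0.0188] 0.0256 [ 1.05 -0.08  0.69] [ 0.01 -0.01  0.01]
0.008
```

View pics/s4.png

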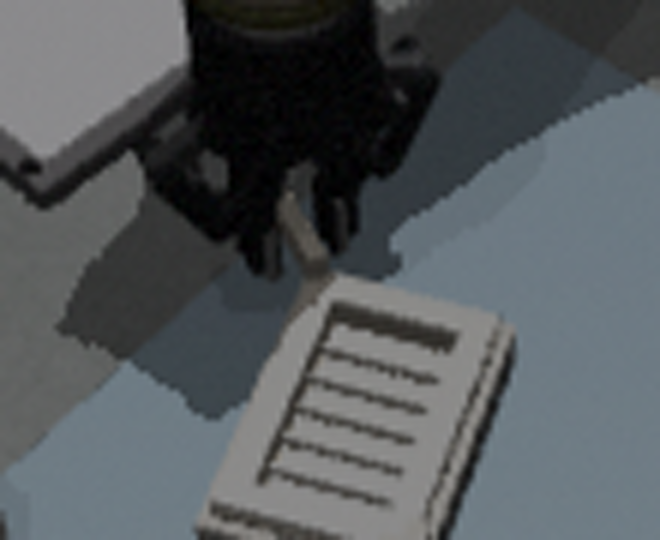

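View pics/w4.png

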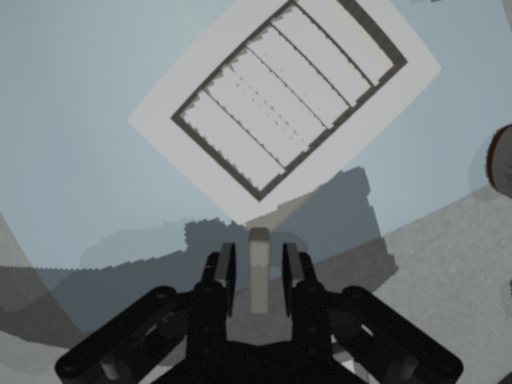

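The ear now stands between the fingers, at column 259, rows 229–313. Both cameras put the tips below the ear's top, so I'm closing.

```bash
python3 -m pendant '[[1,0,0,0,0,0,0],[1,0,0,0,0,0,0],[1,0,0,0,0,0,0],[1,0,0,0,0,0,0]]' 35; python3 look.py 5
```

```text
t: 5.05
tool_pos: [0.5333, -0.1418, 0.0194]
orientation: [0.591, 0.388, -0.591, 0.388]
force: [-0.8, 0.6, 2.5]
gripper_width: 0.0091
5.1 [ 0.5333 -0.1418  0.0194] 0.0093 [-0.58 -0.01  4.17] [-0.01  0.16  0.04]
0.008
```

View pics/s5.png

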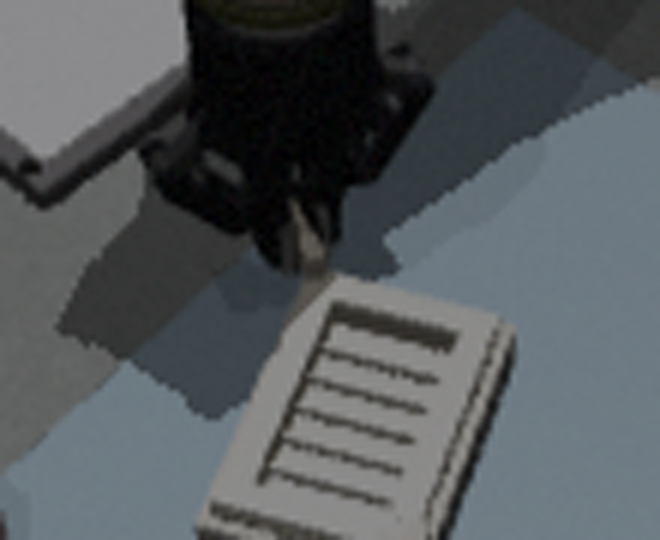

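View pics/w5.png

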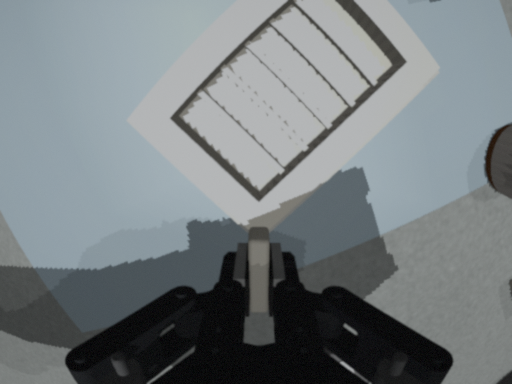

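```bash
python3 -m pendant '[[1,-0.02,-0.05,0.42,-0.0229,0.0099,0],[1,-0.02,-0.04,0.42,-0.0229,0.0099,0],[1,-0.01,-0.02,0.42,-0.0229,0.0099,0],[1,0,-0.01,0.42,-0.0229,0.0099,0]]' 38; python3 look.py 6
```

```text
t: 5.65
tool_pos: [0.5325, -0.1429, 0.0363]
orientation: [-0.56, -0.368, 0.62, -0.408]
force: [-0.2, 0.2, -1.4]
gripper_width: 0.0091
5.7 [ 0.5327 -0.1425  0.0366] 0.0096 [-1.71 -3.76  0.67] [-0.68  0.43 -0.08]
0.008
```

View pics/s6.png

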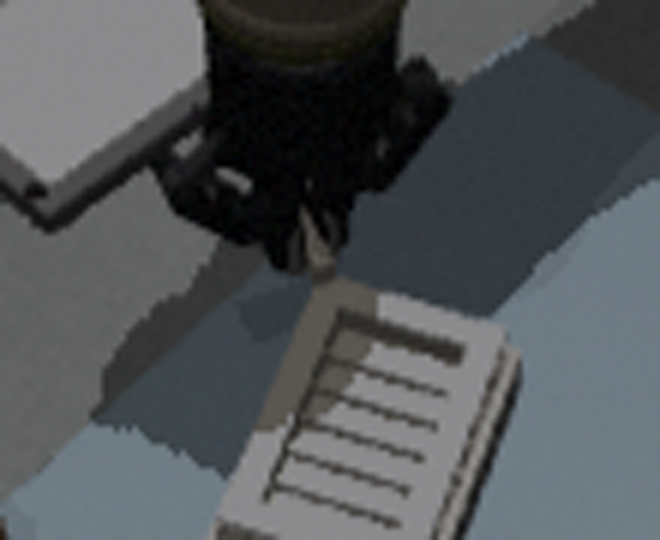

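```bash
python3 -m pendant '[[1,-0.02,-0.05,0.42,-0.0229,0.0099,0],[1,-0.02,-0.04,0.42,-0.0229,0.0099,0],[1,-0.01,-0.03,0.42,-0.0229,0.0099,0],[1,-0.01,-0.02,0.42,-0.0229,0.0099,0]]' 38; python3 look.py 7; python3 - <<'E'
from rig import arm; import cv2
q=arm.snapshot("scene"); cv2.imwrite("pics/sc7.png",cv2.resize(q["image"][130:240,180:300,::-1],None,fx=5,fy=5,interpolation=2))
E
```

```text
t: 6.25
tool_pos: [0.5321, -0.1447, 0.0532]
orientation: [-0.529, -0.347, 0.647, -0.425]
force: [-0.0, 0.5, -1.2]
gripper_width: 0.0094
6.3 [ 0.5327 -0.1438  0.0534] 0.0094 [-0.28  0.97  0.11] [ 0.23 -0.1   0.  ]
0.008
```

View pics/sc7.png

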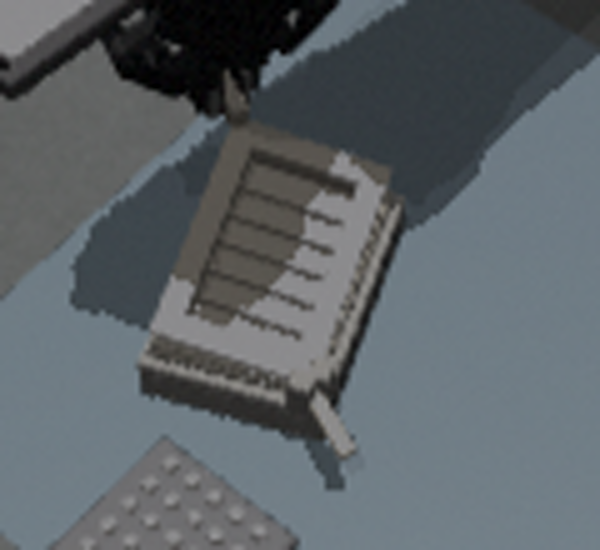

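View pics/w7.png

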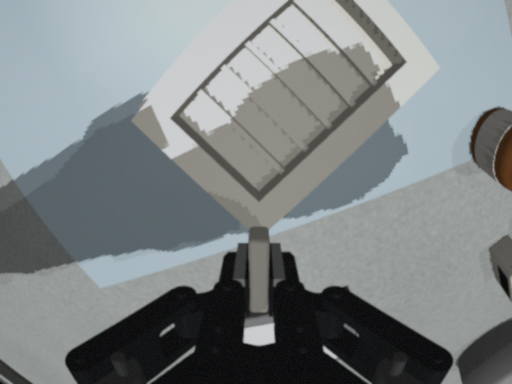

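```bash
python3 -m pendant '[[1,-0.08,-0.18,0.06,0,0,0]]' 38; python3 -m pendant '[[1,-0.08,-0.18,0.08,0,0,0]]'; python3 -m pendant '[[1,-0.08,-0.18,0.1,0,0,0]]'
```

```text
t: 6.52
tool_pos: [0.5312, -0.1463, 0.0533]
orientation: [-0.529, -0.348, 0.647, -0.425]
force: [0.4, 1.4, -0.1]
gripper_width: 0.009
t: 6.65
tool_pos: [0.5303, -0.1479, 0.054]
orientation: [-0.529, -0.348, 0.647, -0.425]
force: [-0.2, 2.3, -1.6]
gripper_width: 0.0093
t: 6.78
tool_pos: [0.5295, -0.1496, 0.055]
orientation: [-0.529, -0.348, 0.647, -0.425]
force: [-0.3, 2.9, -0.7]
gripper_width: 0.0095
```

```bash
python3 -m pendant '[[1,-0.08,-0.18,0.15,0,0,0]]' 38; python3 -m pendant '[[1,-0.08,-0.18,0.2,0,0,0]]'; python3 look.py 8; python3 - <<'E'
from rig import arm; import cv2
q=arm.snapshot("scene"); cv2.imwrite("pics/sc8.png",cv2.resize(q["image"][130:240,180:300,::-1],None,fx=5,fy=5,interpolation=2))
E
```

```text
t: 6.9
tool_pos: [0.5287, -0.1515, 0.0566]
orientation: [-0.529, -0.348, 0.647, -0.425]
force: [-0.2, 2.8, -2.1]
gripper_width: 0.0091
t: 7.02
tool_pos: [0.5278, -0.1539, 0.0587]
orientation: [-0.529, -0.347, 0.647, -0.425]
force: [-0.2, -0.8, -0.2]
gripper_width: 0.0092
7.075 [ 0.5278 -0.1544  0.0591] 0.0092 [-0.13  0.06 -0.78] [ 0.11 -0.07 -0.01]
0.008
```

View pics/sc8.png

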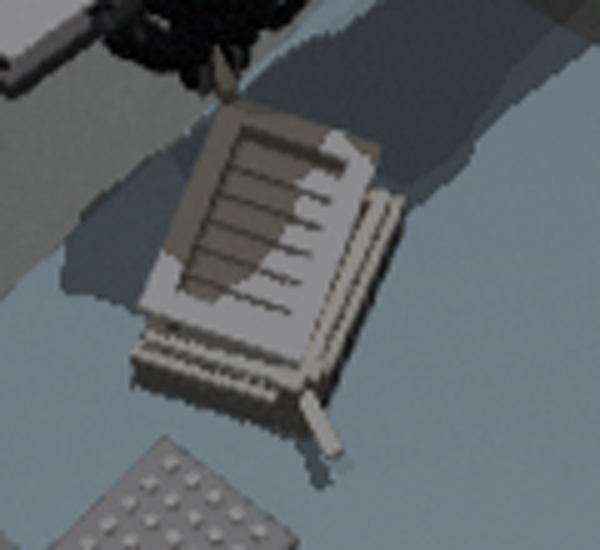

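```bash
python3 -m pendant '[[1,-0.08,-0.18,0.12,0,0,0]]' 38; python3 -m pendant '[[1,-0.08,-0.18,0.15,0,0,0]]';python3 - <<'E'
from rig import arm; import cv2
q=arm.snapshot("scene"); cv2.imwrite("pics/sc9.png",cv2.resize(q["image"][130:240,180:300,::-1],None,fx=5,fy=5,interpolation=2))
E
```

```text
t: 7.3
tool_pos: [0.5274, -0.1554, 0.06]
orientation: [-0.529, -0.348, 0.647, -0.425]
force: [0.1, 0.6, -0.6]
gripper_width: 0.0093
t: 7.42
tool_pos: [0.5265, -0.1572, 0.0615]
orientation: [-0.529, -0.348, 0.647, -0.425]
force: [-0.3, 0.3, -0.3]
gripper_width: 0.0094
```

View pics/sc9.png

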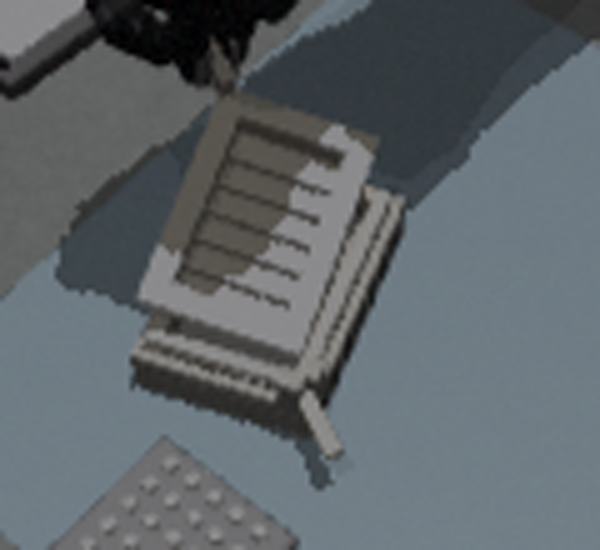

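The block no longer moves with the tray, and the gap at the far corner is opening. Continuing with more lift.

```bash
python3 -m pendant '[[1,-0.08,-0.18,0.25,0,0,0],[1,-0.08,-0.18,0.4,0,0,0]]' 38; python3 -m pendant '[[1,-0.1,-0.2,0.6,0,0,0],[1,-0.1,-0.2,0.8,0,0,0]]';python3 - <<'E'
from rig import arm; import cv2
q=arm.snapshot("scene"); cv2.imwrite("pics/sc10.png",cv2.resize(q["image"][130:240,180:300,::-1],None,fx=5,fy=5,interpolation=2))
E
```

```text
t: 7.72
tool_pos: [0.5248, -0.1607, 0.068]
orientation: [-0.529, -0.348, 0.647, -0.425]
force: [-0.0, -0.0, -1.0]
gripper_width: 0.0094
t: 7.98
tool_pos: [0.5228, -0.1647, 0.0824]
orientation: [-0.529, -0.348, 0.647, -0.425]
force: [0.6, -0.3, -0.0]
gripper_width: 0.0092
```

View pics/sc10.png

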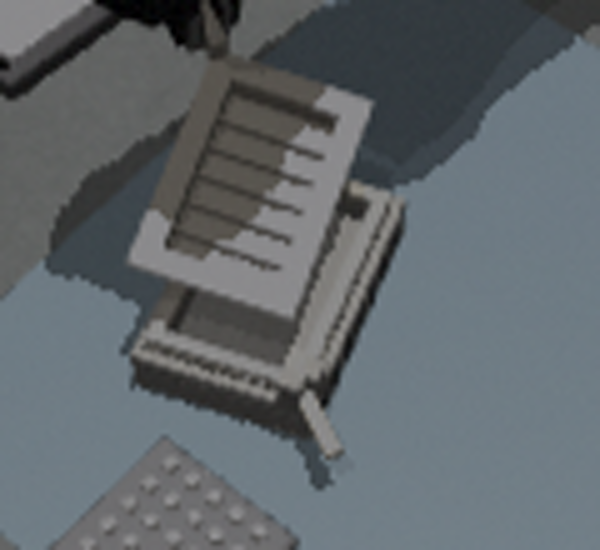

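```bash
python3 -m pendant '[[1,-0.2,-0.5,1.2,0,0,0],[1,-0.3,-0.8,1.2,0,0,0],[1,-0.7,-1.8,0.8,0.0204,-0.0088,0],[1,-0.9,-2.4,0.3,0.0204,-0.0088,0],[1,-1.1,-3.1,0,0.0204,-0.0088,0],[1,-1.3,-3.4,0,0.0204,-0.0088,0],[1,-1.3,-3.4,0,0.0204,-0.0088,0],[1,-1.1,-3.1,-0.3,0.0204,-0.0088,0],[1,-1.0,-2.5,-0.4,0.0204,-0.0088,0],[1,-0.7,-1.7,-0.5,0.0204,-0.0088,0]]' 38; python3 -m pendant '[[1,-0.3,-0.7,-0.5,0.0204,-0.0088,0],[1,-0.1,-0.3,-0.3,0,0,0],[1,0,0,0,0,0,0]]'
cat > meas.py <<'E'
from wc import *; from h import *; import pickle,sys
from rig import arm
from scipy.optimize import differential_evolution as DE
for n in ("wrist","top","scene"):
    p=arm.snapshot(n); pickle.dump(p,open(f"m_{n}.pkl","wb")); cv2.imwrite(f"pics/m_{n}_{sys.argv[1]}.png",p["image"][:,:,::-1])
    W=wcloud(p) if n=="wrist" else cloud(p)
    g=(p["z_map"]>0)&(W[...,2]>.075)&(W[...,2]<.16)&(p["image"].mean(-1)>55)&(abs(W[...,0]-.485)<.14)&(abs(W[...,1]+.32)<.14)
    P=W[g]; 
    if len(P)<50: continue
    def ring(v):
        c,s=np.cos(v[2]),np.sin(v[2]); D=P[:,:2]-v[:2]; x=c*D[:,0]+s*D[:,1]; y=-s*D[:,0]+c*D[:,1]
        return (abs(x)<.066)&(abs(y)<.045)&~((abs(x)<.050)&(abs(y)<.029))
    hz=(P[:,2]>np.median(P[:,2])-.006)
    f=lambda v: ((~ring(v))&hz).sum()+ (ring(v)&~hz).sum()*.5
    # plane by robust fit on upper points
    r=DE(f,[(.44,.54),(-.38,-.27),(.1,.7)],seed=1,popsize=30,tol=1e-8)
    Q=P[ring(r.x)]
    for _ in range(5):
        A=np.c_[Q[:,0]-r.x[0],Q[:,1]-r.x[1],np.ones(len(Q))]; co=np.linalg.lstsq(A,Q[:,2],rcond=None)[0]; res=Q[:,2]-A@co; Q=Q[abs(res)<max(2*np.median(abs(res)),.002)]
    rr=cv2.minAreaRect(P[hz][:,:2].astype(np.float32)*1000)
    print(n,len(P),"mid",r.x.round(4),"slopes",co.round(3),"rect",rr)
print(arm.sense()["tool_pos"])
E
python3 meas.py a
```

```text
t: 9.28
tool_pos: [0.4356, -0.3937, 0.1056]
orientation: [-0.585, -0.383, 0.598, -0.392]
force: [1.1, 1.2, -1.2]
gripper_width: 0.0091
t: 9.65
tool_pos: [0.4327, -0.4016, 0.0971]
orientation: [-0.591, -0.388, 0.591, -0.388]
force: [-0.1, 0.1, -0.4]
gripper_width: 0.009
wrist 45334 mid [ 0.4831 -0.3225  0.3755] slopes [-0.007 -0.005  0.118] rect ((468.9798278808594, -344.15057373046875), (172.0377960205078, 116.37083435058594), 22.223182678222656)
top 2552 mid [ 0.4821 -0.3208  0.3762] slopes [-0.002  0.002  0.121] rect ((479.74456787109375, -328.24847412109375), (137.97817993164062, 99.70672607421875), 21.5974178314209)
scene 1010 mid [ 0.4843 -0.3242  0.3856] slopes [-0.006  0.001  0.12 ] rect ((475.387939453125, -338.74896240234375), (158.31094360351562, 109.27043914794922), 22.34360122680664)
[ 0.43347176 -0.40087062  0.09721517]
```

```bash
ls pics/m_*
```

```text
pics/m_scene_a.png
pics/m_top_a.png
pics/m_wrist_a.png
```

View pics/m_top_a.png

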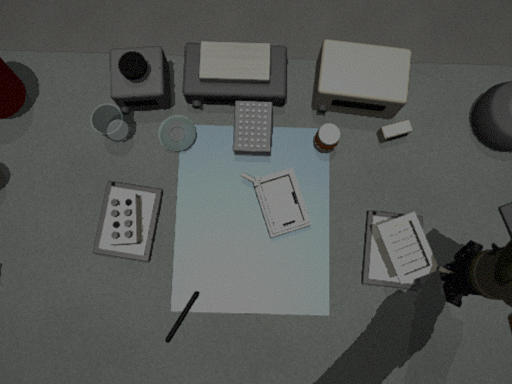

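View pics/m_scene_a.png

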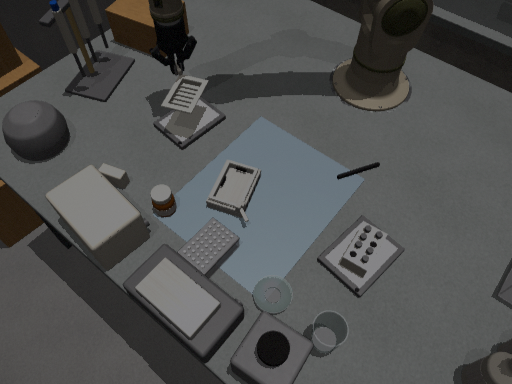

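View pics/m_wrist_a.png

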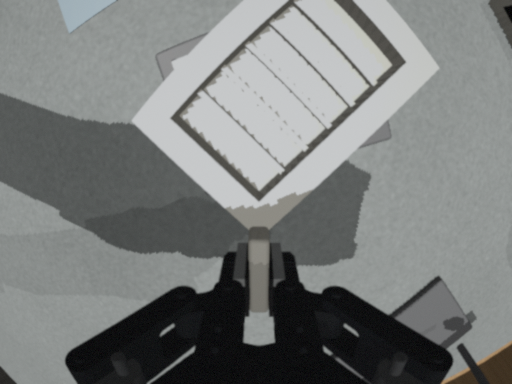

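The tray is level and centred. Next I'll check how far the block and bystanders have shifted.

```bash
python3 - <<'E'
import pickle,cv2,numpy as np
from h import *
a=pickle.load(open("top0.pkl","rb"))[0]; b=pickle.load(open("m_top.pkl","rb"))
A=cv2.cvtColor(a["image"],cv2.COLOR_RGB2GRAY).astype(np.float32);B=cv2.cvtColor(b["image"],cv2.COLOR_RGB2GRAY).astype(np.float32)
def mt(n,x0,y0,x1,y1,h):
    t=A[y0:y1,x0:x1]; k=5; up=4
    T=cv2.resize(t,None,fx=up,fy=up,interpolation=2); S=cv2.resize(B[y0-k:y1+k,x0-k:x1+k],None,fx=up,fy=up,interpolation=2)
    r=cv2.matchTemplate(S,T,cv2.TM_CCOEFF_NORMED); _,m,_,l=cv2.minMaxLoc(r); d=np.array(l)/up-k
    c=np.array([(x0+x1)/2,(y0+y1)/2]); print(n,round(m,3),d,"mm",((plane(b,c+d,h)-plane(b,c,h))*1000).round(1))
mt("lower ear",236,170,256,186,.037); mt("tipbox",230,98,275,160,.05); mt("dish",157,110,197,152,.016); mt("jar",312,120,345,156,.07); mt("rack",108,190,145,248,.05); mt("light R",360,205,378,225,.016)
c=lambda p:cv2.resize(p["image"][155:245,225:335,::-1],None,fx=3.5,fy=3.5,interpolation=2)
cv2.imwrite("pics/cmp.png",np.hstack([c(a),c(b)]))
E
```

```text
lower ear 0.83 [ 1.75 -1.75] mm [ 4.2 -3.9  0. ]
tipbox 0.994 [0. 0.] mm [0. 0. 0.]
dish 0.957 [0. 0.] mm [0. 0. 0.]
jar 0.995 [0. 0.] mm [0. 0. 0.]
rack 0.995 [0. 0.] mm [0. 0. 0.]
light R 0.961 [ 0.   -0.25] mm [ 0.6 -0.   0. ]
```

View pics/cmp.png

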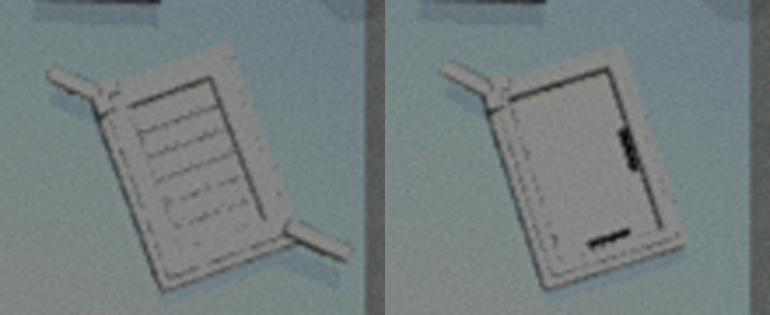

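```bash
python3 -m pendant '[[1,0,-0.1,0,0,0,0],[1,0,0,0,0,0,0],[1,0,0,0,0,0,0],[1,0,0,0,0,0,0]]' 38; python3 - <<'E'
from rig import arm
s=arm.sense(); print(s["tool_pos"],s["gripper_width"],abs(s["joint_velocities"]).max(),s["t"])
print(arm.close_job())
E
```

```text
t: 10.3
tool_pos: [0.4329, -0.4025, 0.0969]
orientation: [0.591, 0.388, -0.591, 0.388]
force: [-0.0, -0.2, -0.2]
gripper_width: 0.0089
[ 0.43294554 -0.40253963  0.09689011] 0.00886859892755548 0.0015208046384513397 10.3
the job is handed in; nothing more can be done
None
```

The top tray is off the stack, and I handed the job in with it held still and level over the right light box; the rack is on the left one. During the draw-out the block did move a few millimetres.

- **Peel:** I gripped the ear at 35–38 N and tilted it up about 0.2 rad while the far corner stayed on the stack. Then I drew the tray towards the ear while lifting until it came free. It took 10.3 s in all.
- **Final position:** measured just before a last 1 mm nudge, the three cameras put the tray's middle within about 4 mm of the light box's middle. Its flange is about 10 cm above the box, with slopes under 0.01. The arm was at rest in the last reading.
- **Bystanders:** the tip box, dish, jar and rack show no shift in the top camera.
- **Block moved slightly:** while I drew the tray out with about 3 N of pull, the block was nudged. Its lower ear moved about 4 mm in x and −4 mm in y, while its near left corner hardly moved, so it seems to have turned slightly. It still stands flat on the bench. I did not try to push it back.
- **Fingertip disagreement:** the cameras showed the fingertips about 17 mm higher than the stated geometry implied. I went by the cameras and lowered the gripper another 19 mm before closing, and the grip then held firmly.

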